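# Push a board home in the jig and wind down its wing nut

## Task

With your fingertips, push the loose board along the clamping jig until its end sits against the wooden end stop. Then tighten the red wing nut clockwise (seen from above), by pushing its wings round stroke after stroke with the fingertips until it will turn no further and the clamp pad bears firmly on the board. Do not lift the board, do not pinch the wing nut, leave everything else on the bench alone, and finish clear of it all.

Things in the scene. Friction and masses are not known exactly. Their poses are not given: they have to be found in the camera images.
- jig: Fixed dark-brown wooden clamping jig. Origin: on the bench (z = 0), midway between its two rails. Base 18 mm thick, x -130..60, y -110..160 mm in its own frame. Wooden rails along its y (y -105..105): inner faces at x = +-47, tops at 32 mm. A steel guide pin (radius 4, top at 60 mm) stands at x = -117, y = 0
- stop_face (a point): Centre of the end stop's face that the board must meet, 130 mm along the jig's +y from its origin, 33 mm up. The stop is a wooden block 118 mm wide (x), 26 mm deep, its top 48 mm above the bench
- strap: Steel clamp strap, 32 mm wide, 10 mm thick, held on the stud and lying along the jig's x, from jig x = -126 to +16 mm, at y = 0, over one rail and the board. Origin: on the stud's axis, at its underside, 54.5 mm above the bench when the nut reads 0 and 43 mm when tight. It only moves up and down, with the nut
- board: Loose light wooden board, 88 mm wide (its x), 274 mm long (its y), 16 mm thick, about 0.2 kg, lying on the jig's base (from 18 to 34 mm above the bench) between the rails with 3 mm play each side, its y along the jig's y. Origin: centre of its underside. It starts 30 to 60 mm short of the stop, its free end overhanging the base's -y end; home is at jig y = -7 mm
- wing_nut (a joint): Angle of the red wing nut in rad; grows clockwise seen from above (tightening). Starts between 0 and 2; at 9.0 the strap bottoms on a sleeve and it turns no further. It stays where left (friction 0.05 N m, about 1.5 N at the wing). Each turn lowers nut and strap by 8 mm; the pad meets the board at about 6.6, then its spring (4.5 N/mm) is compressed about 3 mm
- wing_a (a point): Top edge of the first wing, 34 mm from the nut's axis along the nut's own x. The nut sits on the strap and turns about the stud. Its two opposite wings are 8 mm thick, reach 48 mm from the axis, are 20 to 24 mm high, with rounded ends; the hub (radius 11) ends 10 mm below the wings' top edge, which is 94.5 mm above the bench at joint value 0 and 83 mm when tight
- wing_b (a point): The same point on the second wing, opposite the first (34 mm from the axis, along the nut's -x axis)
- stud_top (a point): Top centre of the fixed steel stud (radius 5 mm), on the wing nut's vertical axis, 97 mm above the bench, at jig x = -85 mm, y = 0
- pad: Round black rubber clamp pad under the strap's nose, radius 13 mm, 7 mm thick, sprung upward; origin at the centre of its underside, 8.5 mm above the board at joint value 0
- push_faces: The halves (4 mm thick) of both wings that face the finger when it pushes clockwise: the +y side of the wing along the nut's +x, the -y side of the other. Origin on the nut's axis at the nut's underside
- back_faces: The other halves of both wings, which face the finger when it pushes anticlockwise. Same origin
- tape_measure: Bystander: yellow tape measure, 63x99x37 mm, origin under its centre
- glue_bottle: Bystander: yellow glue bottle with orange cap, 56 mm wide, 170 mm tall, origin under its centre
- sand_block: Bystander: brown sanding block, 62x112x29 mm, origin under its centre
- masking_tape: Bystander: roll of masking tape lying flat, 105 mm wide, 36 mm tall, origin under its centre
- screwdriver: Bystander: blue screwdriver, 182 mm long, 27 mm thick, origin under its centre

How it is judged:
On the way, in this order (a step that is already met when the one before it is completed fails the run):
1. the board's end sits against the end stop while the clamp is still open (y of board in the frame of jig above -0.011 m and contact force between pad and board below 0.5 N), for 0.2 s.
2. the wing nut is wound tight and the pad bears on the board (y of board in the frame of jig above -0.011 m and value of joint wing_nut above 8.3 rad and contact force between pad and board above 6 N), for 0.2 s.
At the end, for the whole second after the job is handed in: The board lies flat in the jig within 4 mm of its end stop, the wing nut has been turned past 8.3 rad (it stops at 9.0) and is at rest, and the pad presses on the board with more than 6 N (all of step 2 and height (world z) of board below 0.021 m and angle between board's own z axis and vertical below 0.03 rad and linear speed of board below 0.01 m/s and velocity of joint wing_nut between -0.05 and 0.05 rad/s); the robot touches nothing.
It fails at once if the board is lifted or tipped (height (world z) of board above 0.028 m or angle between board's own z axis and vertical above 0.15 rad).
It fails at once if the wing nut is pinched: pushed from both sides at once with more than 8 N each (contact force between the fingers and push_faces above 8 N and contact force between the fingers and back_faces above 8 N).
It fails at once if a bystander is disturbed (moved more than 15 mm) (distance of any of tape_measure, glue_bottle, sand_block, masking_tape, screwdriver from where it was at the start of the episode above 0.015 m).
It also fails if it takes over 64 s, if anything falls off the work surface, if the arm or the gripper's body presses on something with over 40 N, if the wrist force passes 120 N, or if a joint passes its speed limit or range.

## Robot

A 7-joint arm with a two-finger parallel gripper is mounted at the origin on a cart in front of the work surface, level with it; the furniture and walls round the work are solid. World frame = base frame: x ahead of the robot, y to its left, z up, the work surface at z = 0. Lengths are in m, angles in rad, forces in N, time in s.
With the tool pointing down it reaches from about 0.425 to 0.875 m from the base axis. Payload 9.9 kg.
Tool frame: the origin (TCP) lies between the finger pads; the fingertips stand 25 mm ahead of it and the grasp point (between the pads) lies 6 mm ahead of it; z points along the fingers, y is the line along which they close (so a half turn about z gives the same grasp; the last joint's range is limited). The gripper opens to 85 mm and grips with 20 to 120 N. Pads are 22 mm wide; open, the fingers measure 114 mm over their backs; the gripper's body (76 mm by 85 mm) begins 54 mm behind the grasp point. The pads swing forward as they close: fully open they stand 13 mm farther back than shut.
Start: joints at [-1.249, 0.576, 0.025, 1.437, -0.015, 1.129, -0.057], TCP at [0.266, 0.62, 0.256] pointing down, gripper open.
Joint ranges: [-2.76, 2.76], [-0.34, 2.15], [-1.52, 1.57], [0.19, 2.46], [-1.09, 4.23], [0.17, 1.99], [-2.82, 2.82]. Speed limits (rad/s): [2.22, 2.22, 3.01, 3.01, 3.14, 3.14, 3.14].

## Interface

Orientations are given as a rotation vector (axis times angle).
In Python, from plant import bot gives the robot as it stands. The module is installed in compiled form; this text tells all that it offers.
- The arm moves only by the tool apply_moves, never from a script. Its argument "commands" is a list of rows, each an object of numbers: "tx", "ty", "tz": the shift along the tool's x, y, z in m; "yaw": the turn about the tool's z in degrees; "grip": the closure, from 0 (fully open) to 1 (shut). A call has 1 to 8 rows; each row shifts and turns the commanded pose from where the row before left it, along the tool's axes as they then stand; what a row does not reach is not made up. A row lasts 1/8 s, in which the tool goes at most 62.5 mm and 10.7 degrees, less where a joint would pass 70% of its speed; a pose out of reach is approached as far as the arm can. A call with a gripper value outside its range is refused whole. The fingers move at their own pace and stop on an object; "force" is the grip in N (left out, the last holds). Time passes only in rows, so rows that do not move let the fingers close. It gives the time, the measured TCP pose, the force, the opening and the grip force at its end, in the units of the state.
- bot.get_state(): the state, without advancing time (a new reading comes with each control period).
- bot.camera(name): name is "scene" or "top" or "wrist"; returns a dict with "img" (480x640x3 uint8, blue, green, red), "z_map" (480x640 float32, m along the optical axis (not along the pixel's ray), 0 where there is no reading), "fx", "fy", "cx", "cy" (pixels), "rvec" (rotation vector, rad) and "tvec" (3), from world to camera coordinates, as OpenCV has them; the wrist camera has in their place "mount" (4x4, takes a point from camera to tool coordinates, whose origin is the TCP and whose axes are the flange's). Camera axes: x right, y down, z forward; pixel columns grow to the right and rows downward; lengths in m; the calibration is good to about 2 mm. The wrist camera is an equidistant fisheye: a pixel r from the principal point sees the ray r / f radians off the axis. A picture is of the moment at which its call begins: read the wrist's pose just before it.
- bot.finish_job(): hands the job in; it is judged then, once.
The state is a dict: "time": time; "joints": joint angles; "joint_vel": joint speeds; "joint_efforts": joint torques, N m; "position": TCP position; "ee_rot": TCP orientation; "wrist_force": force on the tool from outside, world axes, zero at the start; "ft_torque": the same for the moment, N m; "finger_gap": finger opening in m; "finger_force": force on a finger pad.
Only numpy, scipy, OpenCV 4.12 (cv2) and the standard library are available. Lean on these libraries where they do the work, as an engineer would, in place of code of your own. Each camera call takes 0.05 s, during which the arm holds its last target. There are 200 camera calls.

## Working session

There is one attempt and no reset: what is moved stays moved. The work goes in short steps, Python scripts to look and compute and a tool call to move; the robot and the scene stay as the last step left them, time stands still between calls to the robot, and variables do not carry over. Pictures are saved under pics/ and viewed, at most 10 in all, crops included, and the job is handed in when it is done.

Besides the shell and the picture viewer there is one more tool, called after ">>>" by a JSON object that holds its "method" and its "body", one argument or row to a line. apply_moves: Moves the arm, as the interface text tells. Its arguments: {"type":"object","properties":{"commands":{"type":"array"},"force":{"type":"number"}},"required":["commands"]}

```bash
mkdir -p pics
cat > h.py <<'E'
import numpy as np, cv2
from plant import bot
def pts(c):
    z=c["z_map"];v,u=np.mgrid[:480,:640]
    P=np.stack([(u-c["cx"])/c["fx"]*z,(v-c["cy"])/c["fy"]*z,z],-1)
    R=cv2.Rodrigues(np.array(c["rvec"],float))[0]
    W=(P-np.array(c["tvec"]).ravel())@R
    W[z==0]=np.nan
    return W
E
python3 - <<'E'
from h import *
s=bot.get_state();print({k:np.round(v,3) for k,v in s.items()})
a=bot.camera("top");b=bot.camera("scene")
cv2.imwrite("pics/top.png",a["img"]);cv2.imwrite("pics/scene.png",b["img"])
np.savez("top.npz",**a);np.savez("scene.npz",**b)
W=pts(a)
print(a["tvec"],a["rvec"])
for v in range(40,480,80):
  print([tuple(np.round(W[v,u],2)) for u in range(40,640,110)])
E
```

```text
{'time': np.float64(0.0), 'joints': array([-1.249,  0.576,  0.025,  1.438, -0.015,  1.129, -0.056]), 'joint_vel': array([-0.001, -0.   , -0.002, -0.001, -0.   ,  0.001, -0.   ]), 'joint_efforts': array([ 0.0000e+00, -7.6577e+01,  2.2500e+00, -2.8596e+01,  1.5000e-02,
        1.3000e-02,  0.0000e+00]), 'position': array([0.266, 0.62 , 0.255]), 'ee_rot': array([-6.330e-01, -3.077e+00,  2.000e-03]), 'wrist_force': array([0.133, 0.104, 0.035]), 'ft_torque': array([-0.07 , -0.016,  0.003]), 'finger_force': np.float64(0.0), 'finger_gap': np.float64(0.085)}
[0.04716941 0.55781804 1.40866886] [ 2.02898496 -2.16933213  0.26453194]
[(np.float64(0.74), np.float64(0.46), np.float64(0.82)), (np.float64(0.99), np.float64(0.4), np.float64(0.47)), (np.float64(2.17), np.float64(0.29), np.float64(-1.17)), (np.float64(2.11), np.float64(-0.4), np.float64(-1.14)), (np.float64(1.06), np.float64(-0.48), np.float64(0.29)), (np.float64(0.99), np.float64(-0.74), np.float64(0.37))]
[(np.float64(0.76), np.float64(0.63), np.float64(0.52)), (np.float64(0.98), np.float64(0.53), np.float64(0.08)), (np.float64(0.97)
[... 857 characters left out ...]
-0.79), np.float64(0.05))]
[(np.float64(0.24), np.float64(0.48), np.float64(0.7)), (np.float64(0.25), np.float64(0.86), np.float64(-0.9)), (np.float64(nan), np.float64(nan), np.float64(nan)), (np.float64(0.18), np.float64(-0.2), np.float64(-0.9)), (np.float64(0.14), np.float64(-0.73), np.float64(-0.9)), (np.float64(nan), np.float64(nan), np.float64(nan))]
[(np.float64(-0.07), np.float64(1.35), np.float64(-0.89)), (np.float64(0.12), np.float64(0.27), np.float64(0.81)), (np.float64(0.08), np.float64(0.15), np.float64(0.62)), (np.float64(0.02), np.float64(-0.06), np.float64(0.3)), (np.float64(-0.21), np.float64(-0.67), np.float64(-0.9)), (np.float64(-0.1), np.float64(-0.79), np.float64(-0.13))]
```

View pics/top.png

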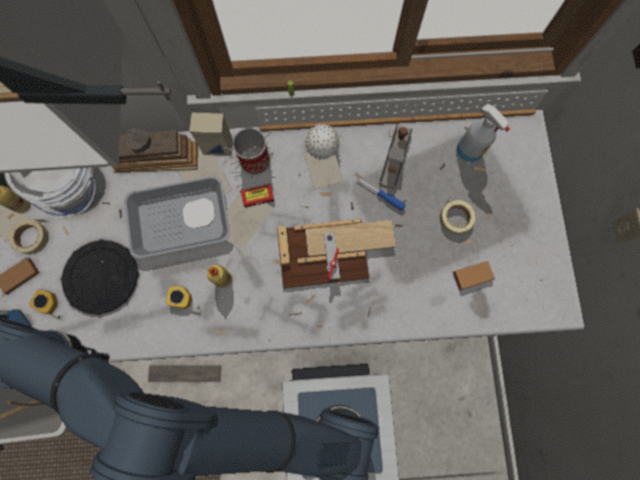

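View pics/scene.png

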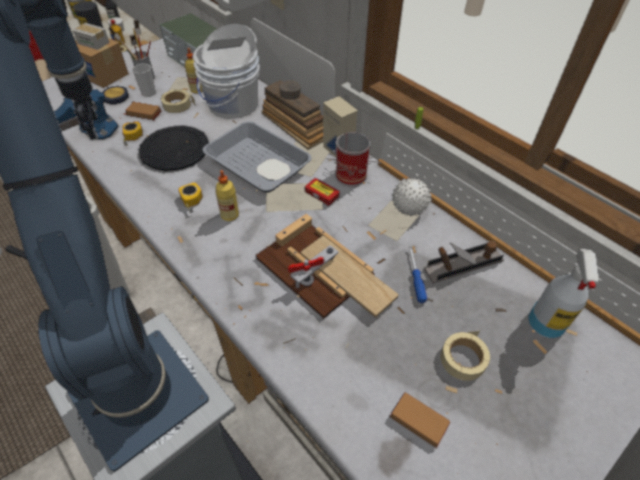

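Top view: the stop is at about (283,245), the board's free end at (395,236) and the red nut at (333,262). The bystanders are clear of these. Next I measure the jig frame, nut angle and board end.

Run:
```python
from h import *
for n in("top","scene"):
    c=dict(np.load(n+".npz"));W=pts(c);im=c["img"].astype(int);np.save
    hsv=cv2.cvtColor(c["img"],cv2.COLOR_BGR2HSV)
    B=W[...,0];roi=(B>.4)&(B<.85)&(W[...,1]>-.2)&(W[...,1]<.35)
    red=roi&((hsv[...,0]<6)|(hsv[...,0]>174))&(hsv[...,1]>150)&(hsv[...,2]>90)&(W[...,2]>.06)
    p=W[red];print(n,"red",len(p),p.mean(0),p.min(0),p.max(0))
    t=p[p[:,2]>.08];r=cv2.minAreaRect(t[:,:2].astype(np.float32)*1000);print(r)
    # board: light, z 26..41
    bd=roi&(hsv[...,0]>9)&(hsv[...,0]<25)&(hsv[...,2]>120)&(W[...,2]>.024)&(W[...,2]<.044)
    k,l,st,ce=cv2.connectedComponentsWithStats(cv2.morphologyEx(bd.astype(np.uint8),cv2.MORPH_OPEN,np.ones((3,3))))
    for i in range(1,k):
        if st[i,4]>100:
            q=W[l==i];print(st[i],cv2.minAreaRect(q[:,:2].astype(np.float32)*1000),np.median(q[:,2]))
    dk=roi&(W[...,2]>.012)&(W[...,2]<.024)&(hsv[...,2]<110)
    q=W[cv2.morphologyEx(dk.astype(np.uint8),cv2.MORPH_OPEN,np.ones((3,3)))>0];print("dark",cv2.minAreaRect(q[:,:2].astype(np.float32)*1000),np.median(q[:,2]))
c=np.load("top.npz")["img"];d=np.load("scene.npz")["img"]
e=lambda x:cv2.resize(x,None,fx=5,fy=5,interpolation=cv2.INTER_CUBIC)
cv2.imwrite("pics/crops.png",np.vstack([e(c[215:295,265:410])[:,:700][:300*2],e(d[210:320,250:405])[:,:700]])[:950][::1])
cv2.imwrite("pics/crop1.png",e(c[212:298,265:410]))
```

```text
top red 47 [ 0.47180954 -0.01327381  0.0905046 ] [ 0.43493461 -0.03075541  0.08205028] [0.51686999 0.00463636 0.10105313]
((475.171875, -16.014923095703125), (9.311897277832031, 88.03404235839844), 64.94877624511719)
[ 294  219   97   37 2300] ((571.1600341796875, -51.82037353515625), (298.0994567871094, 114.0026626586914), 87.5573959350586) 0.03392749486831023
[298 256  29   7 120] ((507.6663818359375, 45.6091194152832), (13.878989219665527, 87.83012390136719), 2.319941997528076) 0.03197904351979309
dark ((523.3700561523438, 10.768577575683594), (184.84083557128906, 267.0816650390625), 1.8140666484832764) 0.0179956185994578
scene red 170 [ 0.47193237 -0.01552498  0.08620827] [ 0.43256333 -0.03429898  0.07166292] [0.5157747  0.00386392 0.09704234]
((474.1466369628906, -16.86553192138672), (14.189284324645996, 89.42707824707031), 65.45384216308594)
[ 289  230  105   80 2867] ((565.3532104492188, -53.74372863769531), (121.88884735107422, 295.45849609375), 2.5129950046539307) 0.033246475683592756
dark ((606.2886962890625, 29.292083740234375), (409.98284912109375, 384.4462585449219), 82.5224609375) 0.017783619938031885
```

View pics/crop1.png

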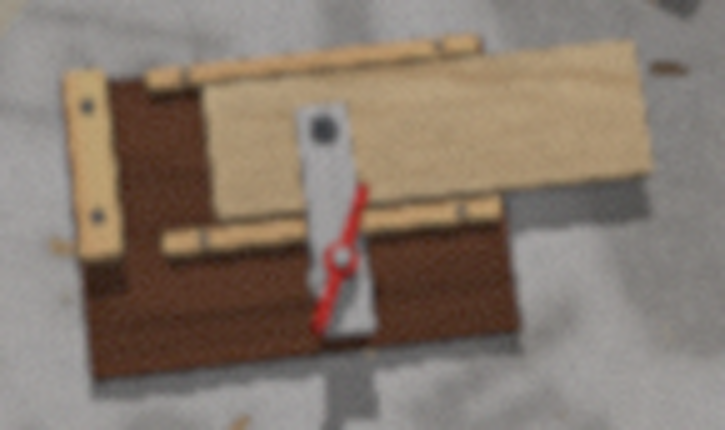

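>>> {"method": "apply_moves", "body": {
  "commands": [
    {"tx": -0.0386, "ty": -0.0422, "grip": 1},
    {"tx": -0.0386, "ty": -0.0422, "grip": 1},
    {"tx": -0.0386, "ty": -0.0422, "grip": 1},
    {"tx": -0.0386, "ty": -0.0422, "grip": 1},
    {"tx": -0.0386, "ty": -0.0422, "grip": 1},
    {"tx": -0.0386, "ty": -0.0422, "grip": 1},
    {"tx": -0.0386, "ty": -0.0422, "grip": 1},
    {"tx": -0.0386, "ty": -0.0422, "grip": 1}
  ],
  "force": 20
}}

```text
invalid input at $.commands[0]: expected keys tx, ty, tz, yaw, grip
```

>>> {"method": "apply_moves", "body": {
  "commands": [
    {"tx": -0.0386, "ty": -0.0422, "grip": 1},
    {"tx": -0.0386, "ty": -0.0422, "grip": 1},
    {"tx": -0.0386, "ty": -0.0422, "grip": 1},
    {"tx": -0.0386, "ty": -0.0422, "grip": 1},
    {"tx": -0.0386, "ty": -0.0422, "grip": 1},
    {"tx": -0.0386, "ty": -0.0422, "grip": 1},
    {"tx": -0.0386, "ty": -0.0422, "yaw": -10, "grip": 1},
    {"yaw": -10, "grip": 1}
  ]
}}

```text
invalid input at $.commands[0]: expected keys tx, ty, tz, yaw, grip
```

```bash
cat >> h.py <<'E'
from scipy.spatial.transform import Rotation as Ro
def st():
    s=bot.get_state();R=Ro.from_rotvec(s["ee_rot"]).as_matrix();p=np.array(s["position"])
    print("t",round(s["time"],2),"p",p.round(4),"toolx deg",np.degrees(np.arctan2(R[1,0],R[0,0])).round(1),"tooly deg",np.degrees(np.arctan2(R[1,1],R[0,1])).round(1),"q",np.round(s["joints"],2),"F",np.round(s["wrist_force"],1),"T",np.round(s["ft_torque"],2),"gap",round(float(s["finger_gap"]),4))
    return p,R
def to(x,y,z):
    p,R=st();print("tool shift",((np.array([x,y,z])-p)@R).round(4))
E
python3 - <<'E'
from h import *
to(.5665,-.235,.25)
c=bot.camera("top");W=pts(c);hsv=cv2.cvtColor(c["img"],cv2.COLOR_BGR2HSV)
R=cv2.Rodrigues(c["rvec"])[0];C=-R.T@c["tvec"].ravel()
def ray(u,v,z):
    d=R.T@np.array([(u-c["cx"])/c["fx"],(v-c["cy"])/c["fy"],1]);return C+d*(z-C[2])/d[2]
for u,v in((391.7,220.5),(395,247),(305.6,229),(308,255.5)):print("board corner",ray(u,v,.034).round(4))
print("stop face",ray(287.5,244,.048).round(4),"stud",ray(333.2,263.4,.095).round(4),"wings",ray(337.6,249.5,.093).round(4),ray(328.5,278,.093).round(4))
E
```

```text
t 0.1 p [0.2663 0.6199 0.2555] toolx deg 156.8 tooly deg 66.8 q [-1.25  0.58  0.02  1.44 -0.01  1.13 -0.06] F [ 0.3 -0.1 -0.2] T [-0.04  0.03 -0.  ] gap 0.0854
tool shift [-0.6132 -0.667   0.0066]
board corner [ 0.6121 -0.2122  0.034 ]
board corner [ 0.5264 -0.2138  0.034 ]
board corner [0.6024 0.0595 0.034 ]
board corner [0.5175 0.0571 0.034 ]
stop face [0.5547 0.1177 0.048 ] stud [ 0.4761 -0.0163  0.095 ] wings [ 0.5175 -0.0325  0.093 ] [0.434  0.0005 0.093 ]
```

>>> {"method": "apply_moves", "body": {
  "commands": [
    {"tx": -0.039, "ty": -0.043, "tz": 0, "yaw": 0, "grip": 1},
    {"tx": -0.039, "ty": -0.043, "tz": 0, "yaw": 0, "grip": 1},
    {"tx": -0.039, "ty": -0.043, "tz": 0, "yaw": 0, "grip": 1},
    {"tx": -0.039, "ty": -0.043, "tz": 0, "yaw": 0, "grip": 1},
    {"tx": -0.039, "ty": -0.043, "tz": 0, "yaw": 0, "grip": 1},
    {"tx": -0.039, "ty": -0.043, "tz": 0, "yaw": 0, "grip": 1},
    {"tx": -0.039, "ty": -0.043, "tz": 0, "yaw": 0, "grip": 1},
    {"tx": -0.039, "ty": -0.043, "tz": 0, "yaw": 0, "grip": 1}
  ],
  "force": 20
}}

```text
time: 1.15
position: [0.4176, 0.1791, 0.2564]
ee_rot: [0.633, 3.077, 0.0]
wrist_force: [1.6, 0.2, 0.1]
finger_gap: 0.0001
finger_force: 0.0
```

>>> {"method": "apply_moves", "body": {
  "commands": [
    {"tx": -0.039, "ty": -0.043, "tz": 0, "yaw": 0, "grip": 1},
    {"tx": -0.039, "ty": -0.043, "tz": 0, "yaw": 0, "grip": 1},
    {"tx": -0.039, "ty": -0.043, "tz": 0, "yaw": 0, "grip": 1},
    {"tx": -0.039, "ty": -0.043, "tz": 0, "yaw": 0, "grip": 1},
    {"tx": -0.039, "ty": -0.043, "tz": 0, "yaw": 0, "grip": 1},
    {"tx": -0.039, "ty": -0.043, "tz": 0, "yaw": 0, "grip": 1},
    {"tx": -0.039, "ty": -0.043, "tz": 0, "yaw": -8, "grip": 1},
    {"tx": 0, "ty": 0, "tz": 0, "yaw": -8.5, "grip": 1}
  ]
}}

```text
time: 2.15
position: [0.5492, -0.2088, 0.2557]
ee_rot: [-0.188, -3.136, 0.004]
wrist_force: [-1.1, 1.4, -0.4]
finger_gap: -0.0001
finger_force: 0.0
```

```bash
python3 -c "
from h import *
to(.569,-.255,.05)"
```

```text
t 2.15 p [ 0.5492 -0.2088  0.2557] toolx deg 173.1 tooly deg 83.1 q [ 0.17  0.45  0.17  1.68 -0.08  1.02  1.82] F [-1.1  1.4 -0.4] T [ 0.06 -0.04  0.04] gap -0.0001
tool shift [-0.0253 -0.043   0.2058]
```

>>> {"method": "apply_moves", "body": {
  "commands": [
    {"tx": 0, "ty": 0, "tz": 0, "yaw": -9, "grip": 1},
    {"tx": -0.0185, "ty": -0.047, "tz": 0, "yaw": 0, "grip": 1},
    {"tx": 0, "ty": 0, "tz": 0.05, "yaw": 0, "grip": 1},
    {"tx": 0, "ty": 0, "tz": 0.05, "yaw": 0, "grip": 1},
    {"tx": 0, "ty": 0, "tz": 0.05, "yaw": 0, "grip": 1},
    {"tx": 0, "ty": 0, "tz": 0.04, "yaw": 0, "grip": 1},
    {"tx": 0, "ty": 0, "tz": 0.027, "yaw": 0, "grip": 1},
    {"tx": 0, "ty": 0, "tz": 0, "yaw": 0, "grip": 1}
  ]
}}

```text
time: 3.15
position: [0.5683, -0.2489, 0.0372]
ee_rot: [0.062, -3.137, -0.003]
wrist_force: [-0.2, 0.4, 0.3]
finger_gap: 0.0001
finger_force: 0.0
```

```bash
python3 -c "
from h import *
to(.5675,-.2275,.037)
c=bot.camera('scene');cv2.imwrite('pics/s2.png',cv2.resize(c['img'][180:360,220:460],None,fx=3,fy=3))"
```

```text
t 3.15 p [ 0.5683 -0.2489  0.0372] toolx deg -177.7 tooly deg 92.3 q [ 0.28  0.75  0.09  1.8  -0.11  0.6   2.05] F [-0.2  0.4  0.3] T [ 0.01 -0.01 -0.01] gap 0.0001
tool shift [-0.0001  0.0215  0.0002]
```

View pics/s2.png

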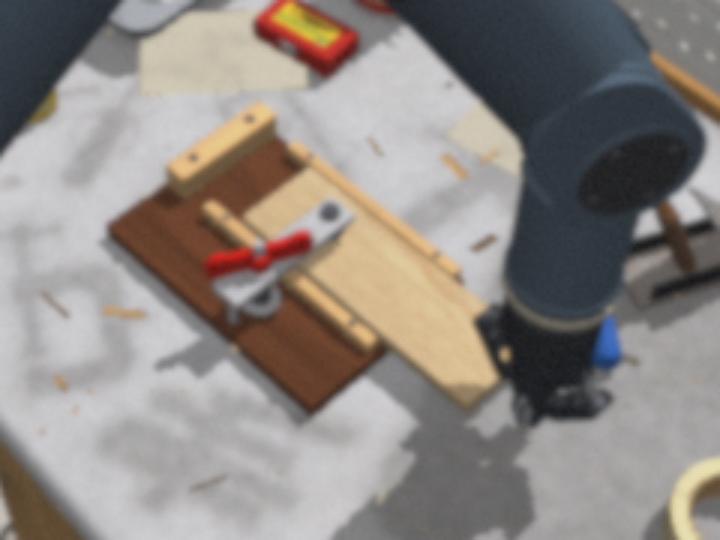

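The shut fingertips (about (500,350) in the crop) stand just off the board's free end, so I push now.

>>> {"method": "apply_moves", "body": {
  "commands": [
    {"tx": 0, "ty": 0.015, "tz": 0, "yaw": 0, "grip": 1},
    {"tx": 0, "ty": 0.01, "tz": 0, "yaw": 0, "grip": 1},
    {"tx": 0, "ty": 0.01, "tz": 0, "yaw": 0, "grip": 1},
    {"tx": 0, "ty": 0.01, "tz": 0, "yaw": 0, "grip": 1},
    {"tx": 0, "ty": 0.01, "tz": 0, "yaw": 0, "grip": 1},
    {"tx": 0, "ty": 0.007, "tz": 0, "yaw": 0, "grip": 1},
    {"tx": 0, "ty": 0.005, "tz": 0, "yaw": 0, "grip": 1},
    {"tx": 0, "ty": 0, "tz": 0, "yaw": 0, "grip": 1}
  ]
}}

```text
time: 4.2
position: [0.5669, -0.1819, 0.0391]
ee_rot: [0.063, -3.14, -0.001]
wrist_force: [-0.4, -0.2, 0.1]
finger_gap: -0.0001
finger_force: 0.0
```

>>> {"method": "apply_moves", "body": {
  "commands": [
    {"tx": 0, "ty": 0.003, "tz": 0, "yaw": 0, "grip": 1},
    {"tx": 0, "ty": 0.003, "tz": 0, "yaw": 0, "grip": 1}
  ]
}}

```text
time: 4.45
position: [0.5666, -0.1767, 0.0391]
ee_rot: [0.061, -3.141, 0.0]
wrist_force: [0.6, -1.3, -0.6]
finger_gap: 0.0
finger_force: 0.5
```

>>> {"method": "apply_moves", "body": {
  "commands": [
    {"tx": 0, "ty": 0.002, "tz": 0, "yaw": 0, "grip": 1},
    {"tx": 0, "ty": 0.002, "tz": 0, "yaw": 0, "grip": 1}
  ]
}}

```text
time: 4.7
position: [0.5666, -0.1726, 0.0392]
ee_rot: [0.062, -3.141, 0.0]
wrist_force: [-0.0, -0.6, -1.2]
finger_gap: -0.0004
finger_force: 0.5
```

>>> {"method": "apply_moves", "body": {
  "commands": [
    {"tx": 0, "ty": 0.002, "tz": 0, "yaw": 0, "grip": 1},
    {"tx": 0, "ty": 0.002, "tz": 0, "yaw": 0, "grip": 1}
  ]
}}

```text
time: 4.95
position: [0.5665, -0.1686, 0.0393]
ee_rot: [-0.062, 3.141, -0.0]
wrist_force: [0.6, -3.2, -1.3]
finger_gap: -0.0001
finger_force: 2.6
```

```bash
python3 -c "
from h import *
st()
c=bot.camera('top');cv2.imwrite('pics/t3.png',cv2.resize(c['img'][205:300,265:410],None,fx=5,fy=5))"
```

```text
t 4.95 p [ 0.5665 -0.1686  0.0393] toolx deg -177.8 tooly deg 92.2 q [ 0.15  0.72  0.1   1.88 -0.13  0.55  1.94] F [ 0.6 -3.2 -1.3] T [-1.08 -0.13 -0.02] gap -0.0001
```

View pics/t3.png

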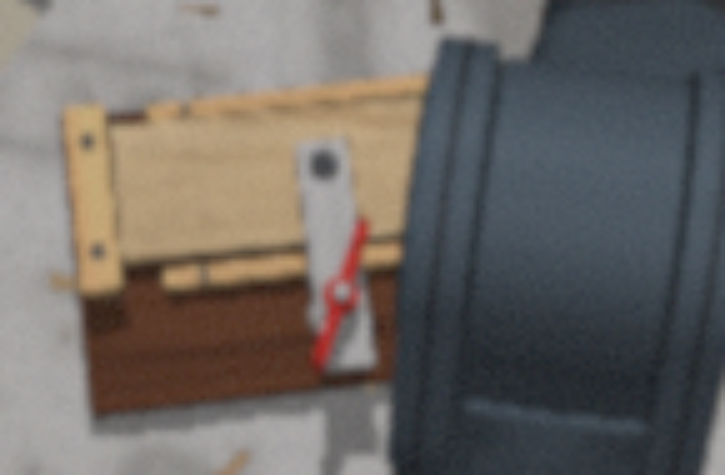

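The board end (crop x≈110) has nearly met the stop. I'll press a little further for contact.

>>> {"method": "apply_moves", "body": {
  "commands": [
    {"tx": 0, "ty": 0.002, "tz": 0, "yaw": 0, "grip": 1},
    {"tx": 0, "ty": 0.001, "tz": 0, "yaw": 0, "grip": 1},
    {"tx": 0, "ty": 0, "tz": 0, "yaw": 0, "grip": 1}
  ]
}}

```text
time: 5.38
position: [0.5669, -0.1683, 0.0397]
ee_rot: [-0.058, 3.139, -0.005]
wrist_force: [0.6, -9.8, -0.2]
finger_gap: 0.0001
finger_force: 4.5
```

>>> {"method": "apply_moves", "body": {
  "commands": [
    {"tx": 0, "ty": -0.03, "tz": 0, "yaw": 0, "grip": 1},
    {"tx": 0, "ty": 0, "tz": -0.06, "yaw": 0, "grip": 1},
    {"tx": 0, "ty": 0, "tz": -0.06, "yaw": 0, "grip": 1},
    {"tx": 0.0215, "ty": 0.0463, "tz": -0.005, "yaw": 0, "grip": 0.34},
    {"tx": 0.0215, "ty": 0.0463, "tz": 0, "yaw": 0, "grip": 0.34},
    {"tx": 0.0215, "ty": 0.0463, "tz": 0, "yaw": 0, "grip": 0.34},
    {"tx": 0.0215, "ty": 0.0463, "tz": 0, "yaw": 0, "grip": 0.34},
    {"tx": 0, "ty": 0, "tz": 0, "yaw": 10, "grip": 0.34}
  ]
}}

```text
time: 6.38
position: [0.4724, -0.01, 0.1644]
ee_rot: [-0.208, -3.133, -0.003]
wrist_force: [-0.0, -0.5, -0.1]
finger_gap: 0.0563
finger_force: 0.0
```

>>> {"method": "apply_moves", "body": {
  "commands": [
    {"tx": 0, "ty": 0, "tz": 0, "yaw": 10, "grip": 0.34},
    {"tx": 0, "ty": 0, "tz": 0, "yaw": 10, "grip": 0.34},
    {"tx": 0, "ty": 0, "tz": 0, "yaw": 10, "grip": 0.34},
    {"tx": 0, "ty": 0, "tz": 0, "yaw": 10, "grip": 0.34},
    {"tx": 0, "ty": 0, "tz": 0, "yaw": 10, "grip": 0.34},
    {"tx": 0, "ty": 0, "tz": 0, "yaw": 8, "grip": 0.34},
    {"tx": 0, "ty": 0, "tz": 0, "yaw": 8, "grip": 0.34},
    {"tx": 0, "ty": 0, "tz": 0, "yaw": 0, "grip": 0.34}
  ]
}}

```text
time: 7.38
position: [0.4742, -0.0135, 0.1643]
ee_rot: [-1.883, -2.514, 0.0]
wrist_force: [0.1, 0.8, 0.2]
finger_gap: 0.0564
finger_force: 0.0
```

```bash
python3 -c "
from h import *
to(.475,-.0162,.094)
c=bot.camera('wrist');cv2.imwrite('pics/w1.png',c['img'])
m=c['mount'];print(np.round(m,4).tolist(),c['fx'],c['cx'],c['cy'])
np.savez('w1.npz',**c)"
```

```text
t 7.38 p [ 0.4742 -0.0135  0.1643] toolx deg 106.3 tooly deg 16.3 q [-0.44  0.45  0.53  2.08 -0.36  0.69  0.61] F [0.1 0.8 0.2] T [0.02 0.   0.  ] gap 0.0564
tool shift [-0.0028 -0.      0.0703]
[[-0.0013, -0.9497, -0.3131, 0.0809], [1.0, -0.001, -0.0012, 0.0003], [0.0009, -0.3131, 0.9497, -0.1174], [0.0, 0.0, 0.0, 1.0]] 371.64829954431775 321.67288973064353 240.58805560419006
```

View pics/w1.png

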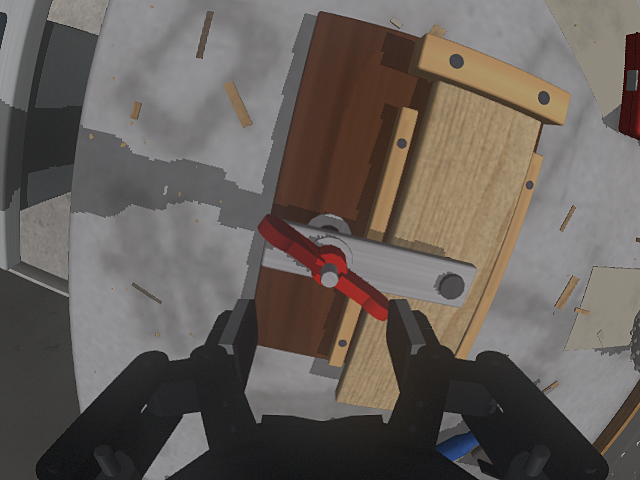

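The wrist view confirms the board is at the stop. The stud top is at (330,280), and the wings lie about 40° clockwise of the finger line, so the fingers can come down clear on the push sides.

```bash
python3 -c "
from h import *
p,R=st();c=np.load('w1.npz')
def ray(u,v,z):
    d=np.array([u-c['cx'],v-c['cy']]);r=np.hypot(*d);th=r/c['fx'];k=np.array([*(d/r*np.sin(th)),np.cos(th)])
    M=c['mount'];o=R@M[:3,3]+p;w=R@M[:3,:3]@k;return o+w*(z-o[2])/w[2]
for q in((330,281,.097),(263,222,.092),(387,314,.092)):print(ray(*q).round(4))
for q in ((330,281,.097),):print('shift',((ray(*q)-p)@R).round(4))"
```

```text
t 7.42 p [ 0.4742 -0.0135  0.1643] toolx deg 106.5 tooly deg 16.5 q [-0.44  0.45  0.53  2.08 -0.36  0.69  0.61] F [-0.1 -0.1 -0.1] T [ 0.01  0.04 -0.01] gap 0.0561
[ 0.4795 -0.0153  0.097 ]
[0.4361 0.0053 0.092 ]
[ 0.5188 -0.0287  0.092 ]
shift [-0.0032  0.0046  0.0673]
```

>>> {"method": "apply_moves", "body": {
  "commands": [
    {"tx": -0.003, "ty": 0.002, "tz": 0.02, "yaw": 0, "grip": 0.34},
    {"tx": 0, "ty": 0, "tz": 0.03, "yaw": 0, "grip": 0.34},
    {"tx": 0, "ty": 0, "tz": 0.02, "yaw": 0, "grip": 0.34},
    {"tx": 0, "ty": 0, "tz": 0, "yaw": 8, "grip": 0.34},
    {"tx": 0, "ty": 0, "tz": 0, "yaw": 8, "grip": 0.34},
    {"tx": 0, "ty": 0, "tz": 0, "yaw": 8, "grip": 0.34}
  ]
}}

```text
time: 8.18
position: [0.4771, -0.0157, 0.0942]
ee_rot: [-2.366, -2.065, -0.001]
wrist_force: [0.8, 1.6, -1.2]
finger_gap: 0.0563
finger_force: 0.9
```

```bash
python3 -c "
from h import *
to(.477,-.0155,.094)
c=bot.camera('wrist');cv2.imwrite('pics/w2.png',c['img'])"
```

```text
t 8.18 p [ 0.4771 -0.0157  0.0942] toolx deg 82.2 tooly deg -7.8 q [-0.43  0.59  0.55  2.15 -0.59  0.55  0.42] F [ 0.8  1.6 -1.2] T [ 0.36 -0.08  0.1 ] gap 0.0563
tool shift [ 0.0001 -0.0001  0.0002]
```

View pics/w2.png

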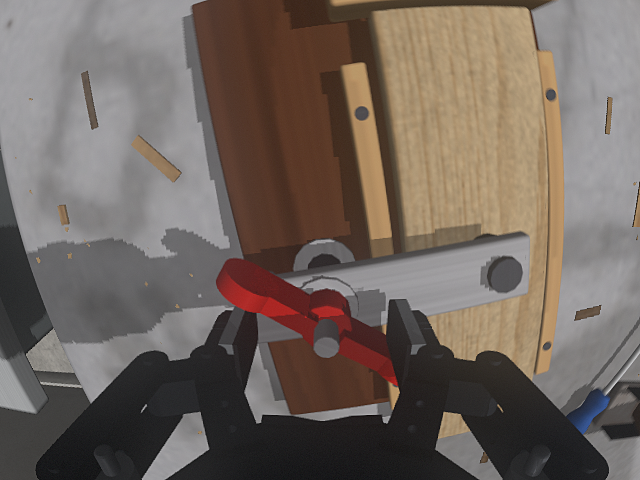

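The fingers straddle the stud with both on push faces. I keep winding.

>>> {"method": "apply_moves", "body": {
  "commands": [
    {"tx": 0, "ty": 0, "tz": 0, "yaw": 10, "grip": 0.34},
    {"tx": 0, "ty": 0, "tz": 0, "yaw": 10, "grip": 0.34},
    {"tx": 0, "ty": 0, "tz": 0, "yaw": 10, "grip": 0.34},
    {"tx": 0, "ty": 0, "tz": 0, "yaw": 10, "grip": 0.34}
  ]
}}

```text
time: 8.72
position: [0.4774, -0.0158, 0.0943]
ee_rot: [-2.93, -1.132, -0.001]
wrist_force: [1.5, 1.4, -0.6]
finger_gap: 0.0563
finger_force: 0.9
```

```bash
python3 -c "
from h import *
to(.477,-.0155,.094)"
```

```text
t 8.72 p [ 0.4774 -0.0158  0.0943] toolx deg 42.2 tooly deg -47.8 q [-0.55  0.65  0.75  2.15 -0.78  0.63 -0.07] F [ 1.5  1.4 -0.6] T [ 0.31 -0.3   0.11] gap 0.0563
tool shift [-0.0001 -0.0005  0.0003]
```

>>> {"method": "apply_moves", "body": {
  "commands": [
    {"tx": 0, "ty": 0, "tz": 0, "yaw": 10, "grip": 0.34},
    {"tx": 0, "ty": 0, "tz": 0, "yaw": 10, "grip": 0.34},
    {"tx": 0, "ty": 0, "tz": 0, "yaw": 10, "grip": 0.34},
    {"tx": 0, "ty": 0, "tz": 0, "yaw": 10, "grip": 0.34}
  ]
}}

```text
time: 9.22
position: [0.4775, -0.0162, 0.0943]
ee_rot: [-3.141, -0.061, -0.001]
wrist_force: [1.7, -0.1, -2.0]
finger_gap: 0.0562
finger_force: 0.8
```

```bash
python3 -c "
from h import *
to(.477,-.0155,.094)"
```

```text
t 9.22 p [ 0.4775 -0.0162  0.0943] toolx deg 2.2 tooly deg -87.8 q [-0.64  0.74  0.95  2.15 -0.94  0.75 -0.59] F [ 1.7 -0.1 -2. ] T [-0.03 -0.34  0.09] gap 0.0562
tool shift [-0.0005 -0.0007  0.0003]
```

>>> {"method": "apply_moves", "body": {
  "commands": [
    {"tx": -0.0005, "ty": -0.0005, "tz": 0, "yaw": 9, "grip": 0.34},
    {"tx": 0, "ty": 0, "tz": 0, "yaw": 9, "grip": 0.34}
  ]
}}

```text
time: 9.48
position: [0.4769, -0.0158, 0.0942]
ee_rot: [-3.112, 0.43, -0.0]
wrist_force: [1.6, -0.8, -0.9]
finger_gap: 0.0563
finger_force: 0.8
```

```bash
python3 -c "
from h import *
to(.477,-.0155,.094)"
```

```text
t 9.47 p [ 0.4769 -0.0158  0.0942] toolx deg -15.7 tooly deg -105.7 q [-0.68  0.78  1.03  2.15 -1.    0.8  -0.83] F [ 1.6 -0.8 -0.9] T [-0.17 -0.32  0.07] gap 0.0563
tool shift [ 0.     -0.0003  0.0002]
```

>>> {"method": "apply_moves", "body": {
  "commands": [
    {"tx": 0, "ty": 0, "tz": 0, "yaw": -6, "grip": 0.34},
    {"tx": 0, "ty": 0, "tz": -0.04, "yaw": 0, "grip": 0.34},
    {"tx": 0, "ty": 0, "tz": 0, "yaw": -10.5, "grip": 0.34},
    {"tx": 0, "ty": 0, "tz": 0, "yaw": -10.5, "grip": 0.34},
    {"tx": 0, "ty": 0, "tz": 0, "yaw": -10.5, "grip": 0.34},
    {"tx": 0, "ty": 0, "tz": 0, "yaw": -10.5, "grip": 0.34},
    {"tx": 0, "ty": 0, "tz": 0, "yaw": -10.5, "grip": 0.34},
    {"tx": 0, "ty": 0, "tz": 0, "yaw": -10.5, "grip": 0.34}
  ]
}}

```text
time: 10.48
position: [0.4765, -0.0158, 0.1343]
ee_rot: [-2.8, -1.423, -0.0]
wrist_force: [-0.3, -0.9, -0.9]
finger_gap: 0.0564
finger_force: 0.0
```

>>> {"method": "apply_moves", "body": {
  "commands": [
    {"tx": 0, "ty": 0, "tz": 0, "yaw": -10.5, "grip": 0.34},
    {"tx": 0, "ty": 0, "tz": 0, "yaw": -10.5, "grip": 0.34},
    {"tx": 0, "ty": 0, "tz": 0, "yaw": -10.5, "grip": 0.34},
    {"tx": 0, "ty": 0, "tz": 0, "yaw": -10.5, "grip": 0.34},
    {"tx": 0, "ty": 0, "tz": 0, "yaw": -10.5, "grip": 0.34},
    {"tx": 0, "ty": 0, "tz": 0, "yaw": -10.5, "grip": 0.34},
    {"tx": 0, "ty": 0, "tz": 0, "yaw": -10.5, "grip": 0.34},
    {"tx": 0, "ty": 0, "tz": 0, "yaw": -10.5, "grip": 0.34}
  ]
}}

```text
time: 11.48
position: [0.4766, -0.0158, 0.1345]
ee_rot: [1.128, 2.931, 0.0]
wrist_force: [0.9, -0.1, 0.6]
finger_gap: 0.0563
finger_force: 0.0
```

>>> {"method": "apply_moves", "body": {
  "commands": [
    {"tx": 0, "ty": 0, "tz": 0, "yaw": -10.5, "grip": 0.34},
    {"tx": 0, "ty": 0, "tz": 0, "yaw": -10.5, "grip": 0.34},
    {"tx": 0, "ty": 0, "tz": 0, "yaw": -10.5, "grip": 0.34},
    {"tx": 0, "ty": 0, "tz": 0, "yaw": 0, "grip": 0.34}
  ]
}}

```text
time: 11.98
position: [0.4767, -0.016, 0.1346]
ee_rot: [0.304, 3.126, 0.001]
wrist_force: [-0.0, 1.1, -0.4]
finger_gap: 0.0562
finger_force: 0.0
```

```bash
cat >> h.py <<'E'
def nut():
    p,R=st();c=bot.camera("wrist");hsv=cv2.cvtColor(c["img"],cv2.COLOR_BGR2HSV)
    m=(((hsv[...,0]<6)|(hsv[...,0]>174))&(hsv[...,1]>150)&(hsv[...,2]>70)).astype(np.uint8)
    k,l,s,_=cv2.connectedComponentsWithStats(m);i=1+np.argmax(s[1:,4]);v,u=np.nonzero(l==i)
    d=np.stack([u-c["cx"],v-c["cy"]],-1);r=np.hypot(*d.T);th=r/c["fx"]
    k=np.c_[d/r[:,None]*np.sin(th)[:,None],np.cos(th)];M=c["mount"];o=R@M[:3,3]+p;w=k@(R@M[:3,:3]).T
    q=o+w*((.088-o[2])/w[:,2])[:,None]
    x=q[:,:2]-q[:,:2].mean(0);e=np.linalg.svd(x,full_matrices=False)[2][0]
    print("nut centre",q[:,:2].mean(0).round(4),"line deg mod180",np.degrees(np.arctan2(e[1],e[0])).round(1)%180,s[i,4])
    return c
E
python3 -c "
from h import *
nut();to(.477,-.0155,.094)"
```

```text
t 11.97 p [ 0.4767 -0.016   0.1346] toolx deg 168.9 tooly deg 78.9 q [-0.18  0.46  0.16  2.1  -0.13  0.59  1.45] F [-0.   1.1 -0.4] T [-0.01  0.    0.02] gap 0.0562
nut centre [ 0.4587 -0.0293] line deg mod180 47.3 2530
t 12.03 p [ 0.4766 -0.016   0.1345] toolx deg 168.7 tooly deg 78.7 q [-0.18  0.46  0.16  2.1  -0.13  0.59  1.45] F [ 0.4 -0.6 -0.3] T [ 0.    0.03 -0.01] gap 0.0564
tool shift [-0.0003  0.0006  0.0405]
```

>>> {"method": "apply_moves", "body": {
  "commands": [
    {"tx": 0, "ty": 0, "tz": 0, "yaw": -9, "grip": 0.34},
    {"tx": 0, "ty": 0, "tz": 0.025, "yaw": 0, "grip": 0.34},
    {"tx": 0, "ty": 0, "tz": 0.017, "yaw": 0, "grip": 0.34},
    {"tx": 0, "ty": 0, "tz": 0, "yaw": 10, "grip": 0.34},
    {"tx": 0, "ty": 0, "tz": 0, "yaw": 10, "grip": 0.34},
    {"tx": 0, "ty": 0, "tz": 0, "yaw": 10, "grip": 0.34},
    {"tx": 0, "ty": 0, "tz": 0, "yaw": 10, "grip": 0.34},
    {"tx": 0, "ty": 0, "tz": 0, "yaw": 10, "grip": 0.34}
  ]
}}

```text
time: 13.02
position: [0.4766, -0.0155, 0.0923]
ee_rot: [1.394, 2.815, 0.0]
wrist_force: [0.1, 0.6, -1.1]
finger_gap: 0.0566
finger_force: 1.0
```

>>> {"method": "apply_moves", "body": {
  "commands": [
    {"tx": 0, "ty": 0, "tz": 0, "yaw": 10, "grip": 0.34},
    {"tx": 0, "ty": 0, "tz": 0, "yaw": 10, "grip": 0.34},
    {"tx": 0, "ty": 0, "tz": 0, "yaw": 10, "grip": 0.34},
    {"tx": 0, "ty": 0, "tz": 0, "yaw": 10, "grip": 0.34},
    {"tx": 0, "ty": 0, "tz": 0, "yaw": 10, "grip": 0.34}
  ]
}}

```text
time: 13.65
position: [0.4768, -0.0151, 0.0923]
ee_rot: [-2.453, -1.963, -0.001]
wrist_force: [0.7, 2.2, -1.4]
finger_gap: 0.0564
finger_force: 0.9
```

```bash
python3 -c "
from h import *
to(.477,-.0155,.092)
c=bot.camera('wrist');cv2.imwrite('pics/w3.png',c['img'])"
```

```text
t 13.65 p [ 0.4768 -0.0151  0.0923] toolx deg 77.3 tooly deg -12.7 q [-0.46  0.61  0.6   2.15 -0.65  0.57  0.4 ] F [ 0.7  2.2 -1.4] T [ 0.42 -0.13  0.07] gap 0.0564
tool shift [-0.0004  0.0003  0.0003]
```

View pics/w3.png

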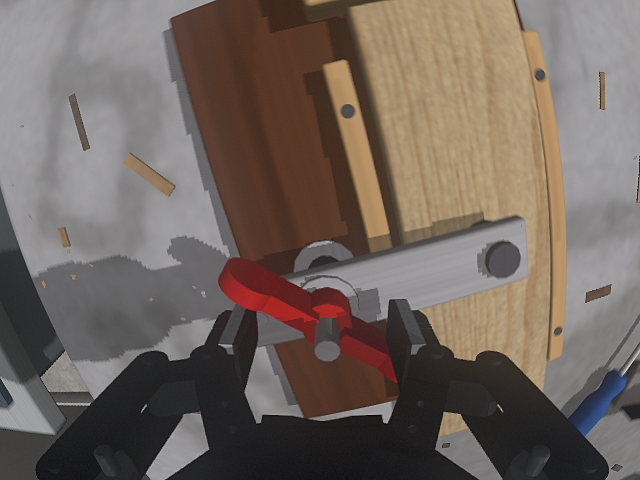

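The fingers still push cleanly with the stud centred, so I continue the stroke and then re-index.

>>> {"method": "apply_moves", "body": {
  "commands": [
    {"tx": 0, "ty": 0, "tz": 0.001, "yaw": 10, "grip": 0.34},
    {"tx": 0, "ty": 0, "tz": 0.001, "yaw": 10, "grip": 0.34},
    {"tx": 0, "ty": 0, "tz": 0, "yaw": 10, "grip": 0.34},
    {"tx": 0, "ty": 0, "tz": 0, "yaw": 10, "grip": 0.34},
    {"tx": 0, "ty": 0, "tz": 0, "yaw": 10, "grip": 0.34},
    {"tx": 0, "ty": 0, "tz": 0, "yaw": 10, "grip": 0.34},
    {"tx": 0, "ty": 0, "tz": 0, "yaw": 10, "grip": 0.34},
    {"tx": 0, "ty": 0, "tz": 0, "yaw": 10, "grip": 0.34}
  ]
}}

```text
time: 14.7
position: [0.4773, -0.0157, 0.0905]
ee_rot: [3.14, -0.068, 0.002]
wrist_force: [1.7, 0.4, -0.9]
finger_gap: 0.0564
finger_force: 0.8
```

```bash
python3 -c "
from h import *
to(.477,-.0155,.092)"
```

```text
t 14.7 p [ 0.4773 -0.0157  0.0905] toolx deg -2.5 tooly deg -92.5 q [-0.66  0.77  0.99  2.16 -0.99  0.77 -0.62] F [ 1.7  0.4 -0.9] T [-0.03 -0.32  0.04] gap 0.0564
tool shift [-0.0003 -0.0002 -0.0015]
```

>>> {"method": "apply_moves", "body": {
  "commands": [
    {"tx": 0, "ty": 0, "tz": 0, "yaw": -6, "grip": 0.34},
    {"tx": 0, "ty": 0, "tz": -0.04, "yaw": 0, "grip": 0.34},
    {"tx": 0, "ty": 0, "tz": 0, "yaw": -10.5, "grip": 0.34},
    {"tx": 0, "ty": 0, "tz": 0, "yaw": -10.5, "grip": 0.34},
    {"tx": 0, "ty": 0, "tz": 0, "yaw": -10.5, "grip": 0.34},
    {"tx": 0, "ty": 0, "tz": 0, "yaw": -10.5, "grip": 0.34},
    {"tx": 0, "ty": 0, "tz": 0, "yaw": -10.5, "grip": 0.34},
    {"tx": 0, "ty": 0, "tz": 0, "yaw": -10.5, "grip": 0.34}
  ]
}}

```text
time: 15.7
position: [0.4767, -0.0158, 0.1304]
ee_rot: [2.617, 1.737, 0.0]
wrist_force: [-0.7, 0.2, -1.3]
finger_gap: 0.0566
finger_force: 0.0
```

>>> {"method": "apply_moves", "body": {
  "commands": [
    {"tx": 0, "ty": 0, "tz": 0, "yaw": -10.5, "grip": 0.34},
    {"tx": 0, "ty": 0, "tz": 0, "yaw": -10.5, "grip": 0.34},
    {"tx": 0, "ty": 0, "tz": 0, "yaw": -10.5, "grip": 0.34},
    {"tx": 0, "ty": 0, "tz": 0, "yaw": -10.5, "grip": 0.34},
    {"tx": 0, "ty": 0, "tz": 0, "yaw": -10.5, "grip": 0.34},
    {"tx": 0, "ty": 0, "tz": 0, "yaw": -10.5, "grip": 0.34},
    {"tx": 0, "ty": 0, "tz": 0, "yaw": -10.5, "grip": 0.34},
    {"tx": 0, "ty": 0, "tz": 0, "yaw": -10.5, "grip": 0.34}
  ]
}}

```text
time: 16.7
position: [0.4767, -0.0159, 0.1304]
ee_rot: [0.782, 3.042, -0.0]
wrist_force: [-0.0, -0.6, -0.1]
finger_gap: 0.0565
finger_force: 0.0
```

>>> {"method": "apply_moves", "body": {
  "commands": [
    {"tx": 0, "ty": 0, "tz": 0, "yaw": -10.5, "grip": 0.34},
    {"tx": 0, "ty": 0, "tz": 0, "yaw": -10.5, "grip": 0.34},
    {"tx": 0, "ty": 0, "tz": 0, "yaw": -10.5, "grip": 0.34},
    {"tx": 0, "ty": 0, "tz": 0, "yaw": -10.5, "grip": 0.34},
    {"tx": 0, "ty": 0, "tz": 0, "yaw": 0, "grip": 0.34}
  ]
}}

```text
time: 17.32
position: [0.4767, -0.016, 0.1304]
ee_rot: [-0.348, 3.122, 0.0]
wrist_force: [0.0, -1.0, 0.5]
finger_gap: 0.0565
finger_force: 0.0
```

```bash
python3 -c "
from h import *
nut();to(.477,-.0155,.089)"
```

```text
t 17.32 p [ 0.4767 -0.016   0.1304] toolx deg -167.3 tooly deg 102.7 q [-0.11  0.46  0.07  2.1  -0.06  0.58  1.79] F [ 0.  -1.   0.5] T [-0.08 -0.    0.01] gap 0.0565
nut centre [ 0.4609 -0.034 ] line deg mod180 59.1 2568
t 17.38 p [ 0.4766 -0.016   0.1304] toolx deg -167.5 tooly deg 102.5 q [-0.11  0.46  0.07  2.1  -0.06  0.58  1.79] F [0.1 0.4 1.1] T [ 0.02  0.   -0.04] gap 0.0563
tool shift [-0.0005  0.0004  0.0414]
```

>>> {"method": "apply_moves", "body": {
  "commands": [
    {"tx": 0, "ty": 0, "tz": 0.025, "yaw": 0, "grip": 0.34},
    {"tx": 0, "ty": 0, "tz": 0.017, "yaw": 0, "grip": 0.34},
    {"tx": 0, "ty": 0, "tz": 0, "yaw": 10, "grip": 0.34},
    {"tx": 0, "ty": 0, "tz": 0, "yaw": 10, "grip": 0.34},
    {"tx": 0, "ty": 0, "tz": 0, "yaw": 10, "grip": 0.34},
    {"tx": 0, "ty": 0, "tz": 0, "yaw": 10, "grip": 0.34},
    {"tx": 0, "ty": 0, "tz": 0, "yaw": 10, "grip": 0.34},
    {"tx": 0, "ty": 0, "tz": 0, "yaw": 10, "grip": 0.34}
  ]
}}

```text
time: 18.38
position: [0.4769, -0.0156, 0.0884]
ee_rot: [1.272, 2.872, -0.0]
wrist_force: [1.0, 1.0, -1.4]
finger_gap: 0.0565
finger_force: 1.0
```

>>> {"method": "apply_moves", "body": {
  "commands": [
    {"tx": 0, "ty": 0, "tz": 0, "yaw": 10, "grip": 0.34},
    {"tx": 0, "ty": 0, "tz": 0, "yaw": 10, "grip": 0.34},
    {"tx": 0, "ty": 0, "tz": 0, "yaw": 10, "grip": 0.34},
    {"tx": 0, "ty": 0, "tz": 0, "yaw": 10, "grip": 0.34},
    {"tx": 0, "ty": 0, "tz": 0, "yaw": 10, "grip": 0.34}
  ]
}}

```text
time: 19.0
position: [0.4768, -0.015, 0.0884]
ee_rot: [2.366, 2.066, 0.001]
wrist_force: [-0.4, 2.5, -1.5]
finger_gap: 0.0565
finger_force: 1.1
```

```bash
python3 -c "
from h import *
to(.477,-.0155,.088)"
```

```text
t 19.0 p [ 0.4768 -0.015   0.0884] toolx deg 82.3 tooly deg -7.7 q [-0.47  0.62  0.61  2.15 -0.67  0.56  0.51] F [-0.4  2.5 -1.5] T [ 0.51 -0.09  0.04] gap 0.0565
tool shift [-0.0004  0.0002  0.0004]
```

>>> {"method": "apply_moves", "body": {
  "commands": [
    {"tx": 0, "ty": 0, "tz": 0, "yaw": 8, "grip": 0.34},
    {"tx": 0, "ty": 0, "tz": 0, "yaw": 8, "grip": 0.34},
    {"tx": 0, "ty": 0, "tz": 0, "yaw": 8, "grip": 0.34}
  ]
}}

```text
time: 19.38
position: [0.4771, -0.0151, 0.0885]
ee_rot: [2.743, 1.531, 0.002]
wrist_force: [1.3, 1.5, -1.2]
finger_gap: 0.0567
finger_force: 1.0
```

>>> {"method": "apply_moves", "body": {
  "commands": [
    {"tx": 0, "ty": 0, "tz": 0, "yaw": 7, "grip": 0.34},
    {"tx": 0, "ty": 0, "tz": 0, "yaw": 7, "grip": 0.34}
  ]
}}

```text
time: 19.62
position: [0.4773, -0.0152, 0.0885]
ee_rot: [2.909, 1.186, 0.002]
wrist_force: [1.9, 1.3, -1.2]
finger_gap: 0.0561
finger_force: 1.0
```

>>> {"method": "apply_moves", "body": {
  "commands": [
    {"tx": 0, "ty": 0, "tz": 0, "yaw": 7, "grip": 0.34},
    {"tx": 0, "ty": 0, "tz": 0, "yaw": 7, "grip": 0.34}
  ]
}}

```text
time: 19.88
position: [0.4775, -0.0153, 0.0886]
ee_rot: [3.031, 0.822, 0.003]
wrist_force: [1.8, 1.8, -1.4]
finger_gap: 0.0564
finger_force: 1.0
```

>>> {"method": "apply_moves", "body": {
  "commands": [
    {"tx": 0, "ty": 0, "tz": 0, "yaw": 7, "grip": 0.34},
    {"tx": 0, "ty": 0, "tz": 0, "yaw": 7, "grip": 0.34}
  ]
}}

```text
time: 20.12
position: [0.4776, -0.0154, 0.0886]
ee_rot: [3.109, 0.447, 0.003]
wrist_force: [2.9, 0.3, -2.5]
finger_gap: 0.0564
finger_force: 1.1
```

```bash
python3 -c "
from h import *
to(.477,-.0155,.088)"
```

```text
t 20.12 p [ 0.4776 -0.0154  0.0886] toolx deg 16.4 tooly deg -73.6 q [-0.64  0.75  0.94  2.16 -0.96  0.73 -0.33] F [ 2.9  0.3 -2.5] T [ 0.12 -0.49  0.15] gap 0.0564
tool shift [-0.0006 -0.0001  0.0006]
```

>>> {"method": "apply_moves", "body": {
  "commands": [
    {"tx": 0, "ty": 0, "tz": 0, "yaw": 7, "grip": 0.34},
    {"tx": 0, "ty": 0, "tz": 0, "yaw": 7, "grip": 0.34},
    {"tx": 0, "ty": 0, "tz": 0, "yaw": 5, "grip": 0.34}
  ]
}}

```text
time: 20.5
position: [0.4776, -0.0156, 0.0886]
ee_rot: [3.14, -0.071, 0.004]
wrist_force: [2.5, -1.1, -1.0]
finger_gap: 0.0566
finger_force: 1.0
```

```bash
python3 -c "
from h import *
to(.477,-.0155,.088)"
```

```text
t 20.5 p [ 0.4776 -0.0156  0.0886] toolx deg -2.6 tooly deg -92.6 q [-0.67  0.79  1.01  2.16 -1.01  0.79 -0.6 ] F [ 2.5 -1.1 -1. ] T [-0.03 -0.49  0.12] gap 0.0566
tool shift [-0.0006 -0.0001  0.0006]
```

>>> {"method": "apply_moves", "body": {
  "commands": [
    {"tx": 0, "ty": 0, "tz": 0, "yaw": -6, "grip": 0.34},
    {"tx": 0, "ty": 0, "tz": -0.04, "yaw": 0, "grip": 0.34},
    {"tx": 0, "ty": 0, "tz": 0, "yaw": -10.5, "grip": 0.34},
    {"tx": 0, "ty": 0, "tz": 0, "yaw": -10.5, "grip": 0.34},
    {"tx": 0, "ty": 0, "tz": 0, "yaw": -10.5, "grip": 0.34},
    {"tx": 0, "ty": 0, "tz": 0, "yaw": -10.5, "grip": 0.34},
    {"tx": 0, "ty": 0, "tz": 0, "yaw": -10.5, "grip": 0.34},
    {"tx": 0, "ty": 0, "tz": 0, "yaw": -10.5, "grip": 0.34}
  ]
}}

```text
time: 21.5
position: [0.4768, -0.0156, 0.1285]
ee_rot: [2.621, 1.731, 0.001]
wrist_force: [0.9, -0.9, -0.7]
finger_gap: 0.056
finger_force: 0.0
```

>>> {"method": "apply_moves", "body": {
  "commands": [
    {"tx": 0, "ty": 0, "tz": 0, "yaw": -10.5, "grip": 0.34},
    {"tx": 0, "ty": 0, "tz": 0, "yaw": -10.5, "grip": 0.34},
    {"tx": 0, "ty": 0, "tz": 0, "yaw": -10.5, "grip": 0.34},
    {"tx": 0, "ty": 0, "tz": 0, "yaw": -10.5, "grip": 0.34},
    {"tx": 0, "ty": 0, "tz": 0, "yaw": -10.5, "grip": 0.34},
    {"tx": 0, "ty": 0, "tz": 0, "yaw": -10.5, "grip": 0.34},
    {"tx": 0, "ty": 0, "tz": 0, "yaw": -10.5, "grip": 0.34},
    {"tx": 0, "ty": 0, "tz": 0, "yaw": -10.5, "grip": 0.34}
  ]
}}

```text
time: 22.5
position: [0.4767, -0.0157, 0.1284]
ee_rot: [0.79, 3.04, -0.0]
wrist_force: [0.0, -0.2, -0.3]
finger_gap: 0.0563
finger_force: 0.0
```

>>> {"method": "apply_moves", "body": {
  "commands": [
    {"tx": 0, "ty": 0, "tz": 0, "yaw": -10.5, "grip": 0.34},
    {"tx": 0, "ty": 0, "tz": 0, "yaw": -10.5, "grip": 0.34},
    {"tx": 0, "ty": 0, "tz": 0, "yaw": -10.5, "grip": 0.34},
    {"tx": 0, "ty": 0, "tz": 0, "yaw": -10.5, "grip": 0.34},
    {"tx": 0, "ty": 0, "tz": 0, "yaw": 0, "grip": 0.34}
  ]
}}

```text
time: 23.12
position: [0.4766, -0.0159, 0.1284]
ee_rot: [-0.342, 3.123, 0.0]
wrist_force: [-0.7, -0.2, 0.1]
finger_gap: 0.0562
finger_force: 0.0
```

```bash
python3 -c "
from h import *
nut();to(.477,-.0155,.0865)"
```

```text
t 23.12 p [ 0.4766 -0.0159  0.1284] toolx deg -167.5 tooly deg 102.5 q [-0.13  0.46  0.09  2.11 -0.08  0.57  1.81] F [-0.7 -0.2  0.1] T [-0.   -0.02  0.03] gap 0.0562
nut centre [ 0.4598 -0.0342] line deg mod180 60.6 2521
t 23.18 p [ 0.4766 -0.0159  0.1283] toolx deg -167.6 tooly deg 102.4 q [-0.13  0.46  0.1   2.11 -0.08  0.57  1.81] F [-0.7 -0.4  0.3] T [0.03 0.01 0.07] gap 0.0567
tool shift [-0.0005  0.0003  0.0418]
```

>>> {"method": "apply_moves", "body": {
  "commands": [
    {"tx": 0, "ty": 0, "tz": 0.025, "yaw": 0, "grip": 0.34},
    {"tx": 0, "ty": 0, "tz": 0.0165, "yaw": 0, "grip": 0.34},
    {"tx": 0, "ty": 0, "tz": 0, "yaw": 7, "grip": 0.34},
    {"tx": 0, "ty": 0, "tz": 0, "yaw": 7, "grip": 0.34},
    {"tx": 0, "ty": 0, "tz": 0, "yaw": 6, "grip": 0.34}
  ]
}}

```text
time: 23.8
position: [0.4773, -0.016, 0.0868]
ee_rot: [0.214, 3.133, -0.001]
wrist_force: [1.3, -0.4, -2.2]
finger_gap: 0.0563
finger_force: 1.1
```

>>> {"method": "apply_moves", "body": {
  "commands": [
    {"tx": 0, "ty": 0, "tz": 0, "yaw": 5, "grip": 0.34},
    {"tx": 0, "ty": 0, "tz": 0, "yaw": 5, "grip": 0.34}
  ]
}}

```text
time: 24.05
position: [0.4774, -0.016, 0.0869]
ee_rot: [0.485, 3.102, -0.001]
wrist_force: [1.5, -1.0, -0.8]
finger_gap: 0.0566
finger_force: 1.1
```

```bash
python3 -c "
from h import *
to(.477,-.0155,.0865)"
```

```text
t 24.05 p [ 0.4774 -0.016   0.0869] toolx deg 162.2 tooly deg 72.2 q [-0.22  0.55  0.23  2.15 -0.26  0.47  1.47] F [ 1.5 -1.  -0.8] T [-0.22 -0.36  0.07] gap 0.0566
tool shift [0.0005 0.0003 0.0004]
```

>>> {"method": "apply_moves", "body": {
  "commands": [
    {"tx": 0, "ty": 0, "tz": 0, "yaw": 6, "grip": 0.34},
    {"tx": 0, "ty": 0, "tz": 0, "yaw": 6, "grip": 0.34}
  ]
}}

```text
time: 24.3
position: [0.4773, -0.0159, 0.0869]
ee_rot: [0.807, 3.035, -0.001]
wrist_force: [1.1, -0.7, -1.3]
finger_gap: 0.0563
finger_force: 1.2
```

>>> {"method": "apply_moves", "body": {
  "commands": [
    {"tx": 0, "ty": 0, "tz": 0, "yaw": 5, "grip": 0.34},
    {"tx": 0, "ty": 0, "tz": 0, "yaw": 5, "grip": 0.34}
  ]
}}

```text
time: 24.55
position: [0.4772, -0.0157, 0.0868]
ee_rot: [1.06, 2.956, -0.002]
wrist_force: [1.7, -3.0, -2.0]
finger_gap: 0.0566
finger_force: 63.7
```

```bash
python3 -c "
from h import *
to(.477,-.0155,.0865)"
```

```text
t 24.55 p [ 0.4772 -0.0157  0.0868] toolx deg 140.6 tooly deg 50.6 q [-0.3   0.56  0.34  2.15 -0.39  0.48  1.22] F [ 1.7 -3.  -2. ] T [-0.62 -0.19  4.1 ] gap 0.0566
tool shift [0.0003 0.0001 0.0003]
```

The moment about the tool axis jumped to 4.1 N m, so the nut is at its hard stop. I back off, lift and check.

>>> {"method": "apply_moves", "body": {
  "commands": [
    {"tx": 0, "ty": 0, "tz": 0, "yaw": -6, "grip": 0.34},
    {"tx": 0, "ty": 0, "tz": 0, "yaw": -6, "grip": 0.34},
    {"tx": 0, "ty": 0, "tz": 0, "yaw": 0, "grip": 0.34},
    {"tx": 0, "ty": 0, "tz": -0.03, "yaw": 0, "grip": 0.34},
    {"tx": 0, "ty": 0, "tz": -0.04, "yaw": 0, "grip": 0.34},
    {"tx": 0, "ty": 0, "tz": -0.04, "yaw": 0, "grip": 0.34},
    {"tx": 0, "ty": 0, "tz": -0.03, "yaw": 0, "grip": 0.34},
    {"tx": 0, "ty": 0, "tz": 0, "yaw": 0, "grip": 0.34}
  ]
}}

```text
time: 25.55
position: [0.4777, -0.0156, 0.2287]
ee_rot: [0.747, 3.048, 0.003]
wrist_force: [-0.5, 0.4, -0.1]
finger_gap: 0.0564
finger_force: 0.0
```

```bash
python3 -c "
from h import *
c=nut();cv2.imwrite('pics/w4.png',c['img'])"
```

```text
t 25.55 p [ 0.4777 -0.0156  0.2287] toolx deg 152.5 tooly deg 62.5 q [-0.38  0.34  0.42  1.99 -0.18  0.84  1.24] F [-0.5  0.4 -0.1] T [-0.01 -0.03 -0.01] gap 0.0564
nut centre [ 0.4733 -0.0139] line deg mod180 27.5 1305
```

View pics/w4.png

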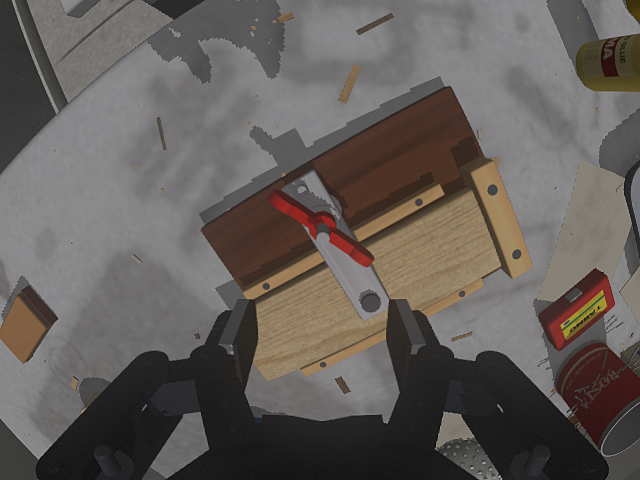

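The wrist view shows the board against the stop (about (500,250)), the strap nose down on it and the arm well clear. The nut has turned about 8.5 rad in total and ended on its hard stop.

```bash
python3 -c "
from plant import bot
print(bot.finish_job())"
```

```text
the job is handed in; nothing more can be done
None
```

The job is handed in, with no verdict returned: the board was pushed against the end stop, the wing nut wound clockwise to its hard stop (about 8.5 rad turned in four strokes), and the arm finished clear of everything.

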